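# Return the seed feeder's flow knob to its set stop

### The job

The seed feeder has been cleaned and its flow knob, under the clear spring-closed cover, is turned back. Lift the cover by its pull and prop it open on its drop stay, then turn the knob clockwise until it rests against its sprung set stop, pushing the stop only slightly and never forcing it. Let go and leave the cover propped open, and do not disturb the tub, scoop and punnet standing around.

Things in the scene. Friction and masses are not known exactly. Their poses are not given: they have to be found in the camera images.
- feeder: Bench vibratory seed feeder, fixed. Origin on the table under the knob's axis; z up, x towards its trough, y towards the cover's hinge. Steel controller box: top panel 72 mm high, x -83..89, y -85..61 mm, carrying the knob under a clear domed cover 132 (x) x 128 (y) x 48 mm high. Open trough along y at x 105..185, top 115 mm high.
- pull_center (a point): Centre of the cover's grey pull: a fin 14 mm thick along the feeder's x, 42 mm along y, 20 mm high, standing straight out from the middle of the cover's free (-y) wall. Closed: 104 mm above the table, 88 mm to -y of the knob axis; its underside is 22 mm above the panel. From the hinge line it lies 153 mm out and 32 mm up. Axes turn with the cover.
- cover_hinge (a point): Middle of the cover's hinge line, which runs along the feeder's x at panel height (72 mm), 65 mm to +y of the knob axis. The pull rises from -y and swings over to +y.
- cover (a joint): Cover angle in rad: 0 closed, 2.35 fully open against its end stop. A spring closes it (1 to 2 N at the pull) unless it is propped. The stay drops in by itself once the cover passes about 2.1; let back, the cover then stands propped at about 1.93, leaning 20 degrees past upright.
- stay_pin (a point): Pin at the free end of the drop stay, a 3 mm steel strip 82 mm long pivoted on the cover's +x side. The pin slides on a 6 mm high rail on the panel (74 mm to +x of the knob axis) and falls behind the rail's end when the cover is open far enough: pin 81 mm above the table while on the rail, 75 mm when dropped in.
- knob_center (a point): Centre of the black round fluted knob's grip part: 38 mm diameter, 28 mm high, upright axis, top 112 mm above the table (40 above the panel); this point is 14 mm below the top. Below the grip a skirt with a lug, and the stop finger, reach out to 35 mm from the axis and up to 12 mm above the panel: keep fingertips higher than that.
- knob (a joint): Knob angle in rad, growing clockwise seen from above; starts between 0 and 0.5. It turns stiffly, with about 0.2 N m, and stays where it is left. Its lug meets the stop somewhere between 1.3 and 2.1, different every time: to be found by feel.
- stop (a joint): Deflection in rad of the sprung steel stop finger (12 x 5 mm, 28 mm from the knob's axis) under the push of the knob's lug: 0 untouched; spring 1.2 N m per rad on top of the knob's own 0.2 N m. A push of about 0.05 to 0.1 is right; more than 0.15 is forcing it. The knob's friction holds that push after letting go.
- tub: White round tub, 68 mm wide, 75 mm high, on the table to -y of the feeder. Origin under its centre. Bystander.
- punnet: Clear punnet 120 x 170 x 50 mm with a growing mat, on the table to +y of the feeder. Origin under its centre. Bystander.
- scoop: Steel spoon 150 mm long lying on the table to +y of the feeder. Origin near its middle. Bystander.

How it is judged:
By the outcome, as a careful person would: the job done as asked, in the order asked, and still so for the second after the job is handed in, with the robot touching nothing.
It also fails if it takes over 72 s, if anything falls off the work surface, if the arm or the gripper's body presses on something with over 40 N, if the wrist force passes 120 N, or if a joint passes its speed limit or range.

### The arm

A 6-joint arm with a two-finger parallel gripper is mounted at the origin on the work surface. World frame = base frame: x ahead of the robot, y to its left, z up, the work surface at z = 0. Lengths are in m, angles in degrees, forces in N, time in s.
With the tool pointing down it reaches from about 0.275 to 0.725 m from the base axis. Payload 5.6 kg.
Tool frame: the origin (TCP) lies between the finger pads; the fingertips stand 19 mm ahead of it and the grasp point (between the pads) is the TCP; y points along the fingers, x is the direction in which the jaws open and shut, and the axes are right-handed (so a half turn about y gives the same grasp; the last joint's range is limited). The gripper opens to 85 mm and grips with 20 to 120 N. Pads are 22 mm wide; open, the fingers measure 114 mm over their backs; the gripper's body (76 mm by 85 mm) begins 54 mm behind the grasp point. The pads swing forward as they close: fully open they stand 13 mm farther back than shut.
Start: joints at [91.364, 14.616, 6.199, 0, -81.583, -16.306], TCP at [0.142, 0.531, 0.25] pointing down, gripper open.
Joint ranges: [-168.99, 168.99], [-69.2, 112.95], [-62.41, 85.93], [-164.36, 98.24], [-168.68, -3.75], [-174.98, 174.98]. Speed limits (degrees/s): [147.25, 147.25, 180, 180, 180, 180].

### API

Orientations are given as a 3x3 rotation matrix whose columns are the frame's x, y, z axes.
In Python, from workcell import env gives the robot as it stands. The module is installed in compiled form; this text tells all that it offers.
- The arm moves only by the tool apply_moves, never from a script. Its arguments are lists of equal length, an entry for each row: "translation": the shift along the tool's x, y, z in mm, a list of three; "yaw": the turn about the tool's y in degrees; "jaw": the opening, from -1 (shut) to 1 (fully open). In form: {"translation": [[tx, ty, tz], ...], "yaw": [yaw, ...], "jaw": [jaw, ...]}. A call has 1 to 12 rows; each row is the pose to reach, as a shift and turn from the pose commanded when the call began, along the tool's axes at that moment; what a row does not reach only later rows make up. A row lasts 1/8 s, in which the tool goes at most 62.5 mm and 10.7 degrees, less where a joint would pass 70% of its speed; a pose out of reach is approached as far as the arm can. A call with a gripper value outside its range is refused whole. The fingers move at their own pace and stop on an object; "newtons" is the grip in N (left out, the last holds). Time passes only in rows, so rows that repeat a pose let the fingers close. It gives the time, the measured TCP pose, the force and the opening at its end, in the units of the state.
- env.observe(): the state, without advancing time (a new reading comes with each control period).
- env.grab_frame(name): name is "scene" or "top"; returns (picture, depth): 480x640x3 uint8, red, green, blue; 480x640 float32, m along the optical axis (not along the pixel's ray), 0 where there is no reading.
- env.camera_info(name): a dict with "K" (3x3 intrinsics, pixels), "position" and "orientation" of the camera in the world. Camera axes: x right, y up, looking along -z (the intrinsics and any distortion apply to the point x, -y, -z); pixel columns grow to the right and rows downward; lengths in m; the calibration is good to about 2 mm. A picture is of the moment at which its call begins. camera_info takes no time and is no camera call.
- env.job_done(): hands the job in, once; it reports no verdict.
Trained networks look in the newest picture that a camera, given by its name, has taken for a name from the list of things; names that differ only in an ending like _2 or _b are one class to them, and where a whole thing is asked for, a point or a joint stands for the part that bears it (a point fixed in the world has none). Each returns a list of dicts, best first, with "p" (0 to 1); they miss things now and then, are a little off and sometimes report something else, mostly with a low value. They report only what shows in the picture. A call takes as long as a camera call.
- env.recognise(camera, label): "location" ([x, y, z] in m, in world coordinates, good to about 4 mm: the middle of the surface that is visible of it).
- env.cut_out(camera, label): "pixels" (480x640 bool, what is visible of it).
The state is a dict: "time": time; "joint_positions": joint angles; "joint_vel": joint speeds; "tau": joint torques, N m; "tcp_pos": TCP position; "ee_rot": TCP orientation; "wrist_force": force on the tool from outside, world axes, zero at the start; "wrist_torque": the same for the moment, N m; "finger_gap": finger opening in m.
Only numpy, scipy, OpenCV 4.12 (cv2) and the standard library are available. Lean on these libraries where they do the work, as an engineer would, in place of code of your own. Each camera call takes 0.05 s, during which the arm holds its last target. There are 200 camera calls.

## Working session

There is one attempt and no reset: what is moved stays moved. The work goes in short steps, Python scripts to look and compute and a tool call to move; the robot and the scene stay as the last step left them, time stands still between calls to the robot, and variables do not carry over. Pictures are saved under pics/ and viewed, about 8 in all and at most 12, crops included, and the job is handed in when it is done.

Besides the shell and the picture viewer there is one more tool, called as a command line: name --pt "numbers of a row" for each row, then --argument value for the rest. apply_moves: Moves the arm, as the interface text tells. Its arguments: {"type":"object","properties":{"translation":{"type":"array","items":{"type":"array","items":{"type":"number"}}},"yaw":{"type":"array","items":{"type":"number"}},"jaw":{"type":"array","items":{"type":"number"}},"newtons":{"type":"number"}},"required":["translation","yaw","jaw"]}

```bash
mkdir -p pics; python3 - <<'E'
from workcell import env
import cv2, numpy as np
s=env.observe()
for k,v in s.items(): print(k,np.round(v,4).tolist())
ims=[]
for c in ["scene","top"]:
    im,d=env.grab_frame(c); cv2.imwrite(f"pics/{c}0.png",im[...,::-1]); np.save(f"pics/{c}0.npy",d)
    i=env.camera_info(c); print(c,{k:np.round(v,3).tolist() for k,v in i.items()})
    for l in ["feeder","pull_center","cover_hinge","stay_pin","knob_center","tub","punnet","scoop"]:
        r=env.recognise(c,l); print(l,[(np.round(x["location"],3).tolist(),round(x["p"],2)) for x in r[:2]])
E
```

```text
time 0.0
joint_positions [91.3663, 14.653, 6.1318, -0.0265, -81.5825, -16.3053]
joint_vel [0.066, -0.0294, 0.0554, 0.0113, -0.0418, -0.0616]
tau [0.0003, -38.6632, 23.7947, 5.3651, -0.0061, -0.0]
tcp_pos [0.1416, 0.531, 0.2494]
ee_rot [[-0.2579, -0.0004, 0.9662], [-0.9662, -0.0018, -0.2579], [0.0019, -1.0, 0.0001]]
wrist_force [-0.1786, -0.4631, 0.0899]
wrist_torque [-0.0033, -0.0587, -0.0091]
finger_gap 0.0855
scene {'K': [[524.975, 0.0, 325.145], [0.0, 524.975, 232.773], [0.0, 0.0, 1.0]], 'position': [1.104, -0.459, 0.742], 'orientation': [[0.711, -0.443, 0.546], [0.703, 0.465, -0.538], [-0.016, 0.766, 0.642]]}
feeder [([0.623, 0.048, 0.093], 0.97)]
pull_center [([0.53, 0.064, 0.124], 0.56)]
cover_hinge [([0.529, 0.062, 0.117], 0.56)]
stay_pin [([0.585, 0.066, 0.088], 0.63)]
knob_center []
tub [([0.517, -0.18, 0.055], 0.71), ([0.527, 0.064, 0.121], 0.5)]
punnet [([0.537, 0.455, 0.021], 0.77)]
scoop [([0.369, 0.38, 0.011], 0.64)]
top {'K': [[461.223, 0.0, 319.102], [0.0, 461.223, 240.956], [0.0, 0.0, 1.0]], 'position': [0.383, 0.07, 1.005], 'orientation': [[-0.007, 0.984, -0.178], [-1.0, -0.006, 0.003], [0.002, 0.178, 0.984]]}
feeder [([0.607, 0.074, 0.092], 0.57)]
pull_center [([0.511, 0.083, 0.118], 0.85)]
cover_hinge [([0.513, 0.083, 0.116], 0.79), ([0.496, -0.162, 0.074], 0.71)]
stay_pin []
knob_center []
tub [([0.496, -0.159, 0.075], 0.94)]
punnet [([0.537, 0.461, 0.025], 0.62)]
scoop [([0.357, 0.382, 0.014], 0.69), ([0.589, 0.033, 0.082], 0.37)]
```

View pics/scene0.png

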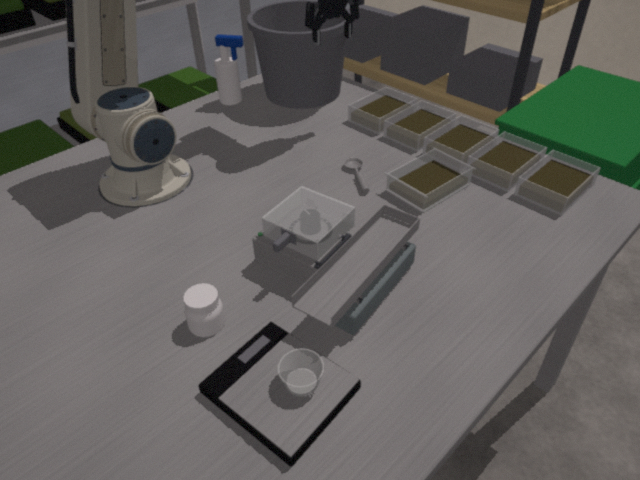

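View pics/top0.png

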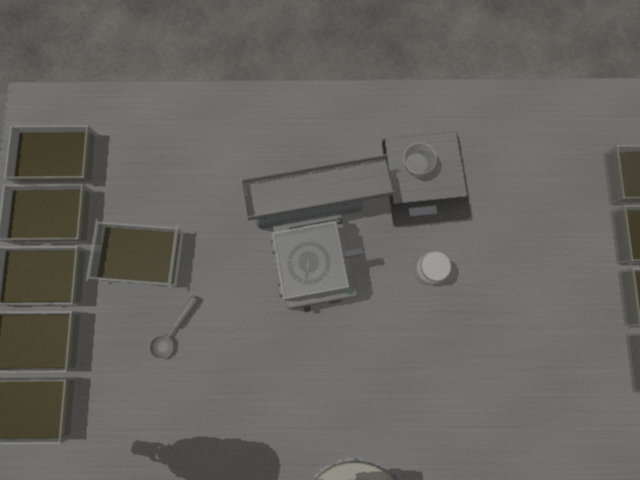

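The scene view shows the feeder with its clear cover at about (310,225), the pull at (284,240) and the tub at (203,310). In the top view the knob is at (309,262), the pull at (356,253), the tub at (435,265), and the trough runs from (245,200) to (390,172). The feeder is yawed about +10°. I'll fit its pose from depth.

```bash
cat > h.py <<'E'
from workcell import env
import cv2, numpy as np
def cloud(c,d):
    i=env.camera_info(c);K=i["K"];v,u=np.mgrid[:480,:640]
    p=np.stack([(u-K[0][2])/K[0][0]*d,-(v-K[1][2])/K[1][1]*d,-d],-1)
    return p@np.array(i["orientation"]).T+np.array(i["position"])
def proj(c,P):
    i=env.camera_info(c);K=np.array(i["K"]);q=(np.atleast_2d(P)-i["position"])@np.array(i["orientation"])
    return np.stack([K[0,2]+K[0,0]*q[:,0]/-q[:,2],K[1,2]-K[1,1]*q[:,1]/-q[:,2]],-1)
E
python3 - <<'E'
from h import *
d=np.load("pics/top0.npy");P=cloud("top",d)
im=cv2.imread("pics/top0.png")
x,y,z=P[...,0],P[...,1],P[...,2]
roi=(x>.4)&(x<.75)&(y>-.1)&(y<.25)&(d>0)
print(np.histogram(z[roi],bins=np.arange(0,.15,.005)))
# coarse z-map
for v in range(215,306,5): print(v,(z[v,262:392:5]*1000).astype(int))
for n,(a,b) in {"trough>95":(.1,.13),}.items():
    m=roi&(z>a)&(z<b)
    q=P[m][:,:2]; print(n,m.sum(),cv2.minAreaRect((q*1000).astype(np.float32)))
m=roi&(z>.066)&(z<.078);print("panel",m.sum(),cv2.minAreaRect((P[m][:,:2]*1000).astype(np.float32)))
cv2.imwrite("pics/crop.png",cv2.resize(im[150:310,230:460],None,fx=3.4,fy=3.4,interpolation=cv2.INTER_CUBIC)*1)
for c in ["pull_center","knob","cover","stay_pin","tub"]:
    r=env.cut_out("top",c)
    for x in r[:2]:
        mm=x["pixels"];w=np.argwhere(mm);print(c,round(x["p"],2),mm.sum(),w.mean(0),w.min(0),w.max(0),np.median(P[mm],0))
E
```

```text
(array([7897,  198,   23,   33,   63,  129,  174,   40,   92,  187,  114,
        509,  151,   93, 1048,  291,   68,  149, 4129,  860,  253,  234,
        395, 1420, 3407,   18,    0,    0,    0]), array([0.   , 0.005, 0.01 , 0.015, 0.02 , 0.025, 0.03 , 0.035, 0.04 ,
       0.045, 0.05 , 0.055, 0.06 , 0.065, 0.07 , 0.075, 0.08 , 0.085,
       0.09 , 0.095, 0.1  , 0.105, 0.11 , 0.115, 0.12 , 0.125, 0.13 ,
       0.135, 0.14 , 0.145]))
215 [111 100  94  59  56  59  57  57  57  60  56  47  47  45  45  72   0   0
   2   1   0   2   3  -1  -1   1]
220 [57 59 60 57 54 52 44 44 45 71 72 72 74 81 76 85 80 -1  0  1  0 -3  6  3
 -3  2]
225 [ 42  37  24  69  73  76  75  75  78  85 125 122 119 119 122  72  72   1
   0   0   0   0   0   1  -1   2]
230 [  1   1   5  72 121 120 120 122 119 121 120 122 124 121 120 119  75   3
   1   0   3  -1   3   2   0   1]
235 [ -1   4   0 122 120 120 120 119 118 121 118 121 122 122 120 121  72   3
   0   0   1   1   1   0   0   0]
240 [1005   -3   78  122  119  122  120  119  122  124  120  120  121  121
  118  118   71    1    0    0    2    1    1   -3    4   
[... 1487 characters left out ...]
99554443359375), (251.97671508789062, 300.4159240722656), 10.129697799682617)
panel 1360 ((523.9365844726562, 77.81124877929688), (193.853271484375, 171.8547821044922), 10.042521476745605)
pull_center 0.77 4805 [259.53277836 311.32965661] [217 271] [299 363] [0.50802295 0.08282392 0.12096854]
pull_center 0.42 13815 [224.14933044 314.87694535] [154 241] [311 394] [0.60383883 0.07549885 0.09462222]
cover 0.97 4770 [259.61991614 311.22893082] [218 272] [298 363] [0.50794183 0.08292348 0.12098914]
stay_pin 0.71 4869 [259.41692339 311.34709386] [217 271] [299 363] [0.50918274 0.08280279 0.12094901]
tub 0.94 1021 [267.39373164 431.64838394] [251 413] [284 451] [ 0.49606198 -0.16229256  0.07515572]
```

View pics/crop.png

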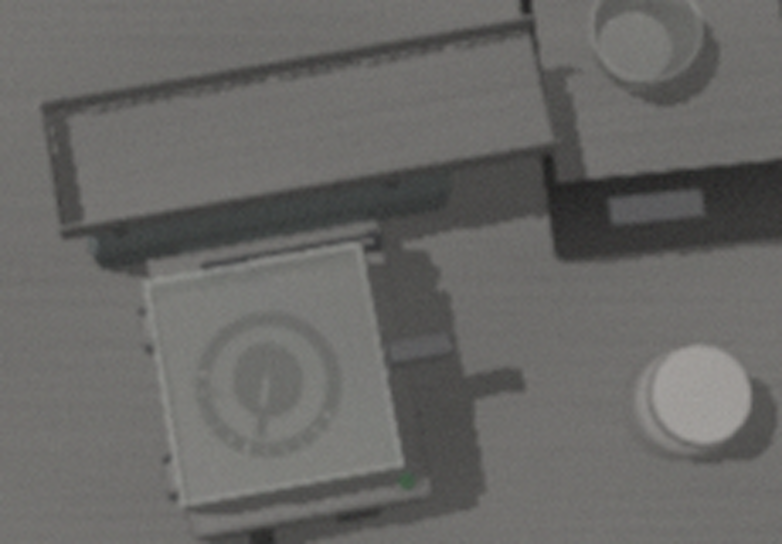

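```bash
python3 - <<'E'
from h import *
P=cloud("top",np.load("pics/top0.npy"));z=P[...,2]
v,u=np.mgrid[:480,:640]
m=(z>.114)&(z<.127)&(v>220)&(v<302)&(u>268)&(u<345)
q=(P[m][:,:2]*1000).astype(np.float32);print(cv2.minAreaRect(q))
m2=(z>.105)&(z<.125)&(v>244)&(v<262)&(u>349)&(u<368)
print("pull",m2.sum(),P[m2].min(0),P[m2].max(0),P[m2].mean(0),cv2.minAreaRect((P[m2][:,:2]*1000).astype(np.float32)))
m3=(z>.105)&(z<.13)&(v>150)&(v<218)&(u>240)&(u<388)
print("trough",cv2.minAreaRect((P[m3][:,:2]*1000).astype(np.float32)))
for yw in (9,10,11):
    a=np.radians(yw);R=np.array([[np.cos(a),-np.sin(a)],[np.sin(a),np.cos(a)]])
    for n,mm in (("cov",m),("pull",m2),("tr",m3)):
        w=(P[mm][:,:2]*1000)@R; print(yw,n,np.percentile(w,[1,99],axis=0).round(1).tolist())
# ray/knob: pixel of knob centre in crop (267,378)
uv=np.array([230+267/3.4,150+378/3.4]);i=env.camera_info("top");K=np.array(i["K"])
r=np.array(i["orientation"])@np.array([(uv[0]-K[0,2])/K[0,0],-(uv[1]-K[1,2])/K[1,1],-1]);p=np.array(i["position"])
print("knob top",p+r*(0.112-p[2])/r[2])
E
```

```text
((508.9916076660156, 83.06712341308594), (132.389404296875, 132.17715454101562), 10.01410961151123)
pull 106 [ 0.51543719 -0.01919661  0.10505367] [0.53234631 0.00691929 0.11947326] [ 0.52360408 -0.00568671  0.11410954] ((524.4324340820312, -5.703202247619629), (14.351905822753906, 27.761600494384766), 9.622773170471191)
trough ((658.5194091796875, 68.6449966430664), (82.02348327636719, 300.4159240722656), 10.129697799682617)
9 cov [[450.5, -58.4], [580.0, 67.0]]
9 pull [[510.0, -101.0], [524.2, -74.4]]
9 tr [[619.0, -178.2], [703.0, 114.3]]
10 cov [[450.6, -67.6], [580.2, 58.0]]
10 pull [[508.4, -110.0], [522.6, -83.3]]
10 tr [[619.9, -190.4], [701.0, 102.9]]
11 cov [[450.6, -77.0], [580.0, 49.1]]
11 pull [[506.6, -118.9], [520.8, -92.2]]
11 tr [[617.4, -202.6], [701.7, 91.3]]
knob top [0.50473984 0.0878822  0.112     ]
```

Fit: feeder yaw 10°, knob axis at about (0.507, 0.088) and pull at about (0.523, 0.002, 0.104). Cover size, trough and knob pixel all agree. I'll move above the pull, 5 mm outboard of its centre, with the jaws along the feeder's x.

apply_moves --pt "38 0 46" --pt "76 0 92" --pt "114 0 138" --pt "152 0 184" --pt "190 0 230" --pt "228 0 276" --pt "266 0 322" --pt "304 0 368" --pt "342 0 414" --pt "380 0 460" --pt "418 0 507" --pt "418 0 507" --yaw '[6,12,18,24,30,36,42,48,54,60,65,65]' --jaw '[1,1,1,1,1,1,1,1,1,1,0,0]' --newtons 30

```text
time: 2.65
tcp_pos: [0.5251, -0.0065, 0.2492]
ee_rot: [[-0.986, -0.002, 0.168], [-0.168, -0.001, -0.986], [0.002, -1.0, 0.001]]
wrist_force: [-0.8, 0.4, 0.1]
finger_gap: 0.0516
```

apply_moves --pt "1 35 -3" --pt "1 70 -3" --pt "1 100 -3" --pt "1 100 -3" --yaw '[0,0,0,0]' --jaw '[0,0,0,0]'

```text
time: 3.15
tcp_pos: [0.5206, -0.0001, 0.1485]
ee_rot: [[-0.984, -0.005, 0.176], [-0.176, -0.001, -0.984], [0.005, -1.0, 0.0]]
wrist_force: [-0.3, 0.1, 1.0]
finger_gap: 0.0426
```

```bash
cat > look.py <<'E'
from h import *
import sys
name,u0,u1,v0,v1=sys.argv[1],*map(int,sys.argv[2:6])
s=env.observe();print(s["time"],np.round(s["tcp_pos"],4),np.round(s["wrist_force"],2),np.round(s["wrist_torque"],3),np.round(s["joint_positions"],1))
out=[]
for c in sys.argv[6:]:
    im,d=env.grab_frame(c);np.save(f"pics/{name}_{c}.npy",d);cv2.imwrite(f"pics/{name}_{c}_full.png",im[...,::-1])
    out=im[v0:v1,u0:u1,::-1];f=min(800/(u1-u0),600/(v1-v0));cv2.imwrite(f"pics/{name}_{c}.png",cv2.convertScaleAbs(cv2.resize(out,None,fx=f,fy=f,interpolation=cv2.INTER_CUBIC),alpha=1.5))
E
python3 look.py a 200 400 140 290 scene
```

```text
3.15 [ 5.206e-01 -1.000e-04  1.485e-01] [-0.34  0.06  1.02] [-0.    -0.012 -0.008] [ 17.2  14.6  -8.9  -0.  -66.7  -7.1]
```

View pics/a_scene.png

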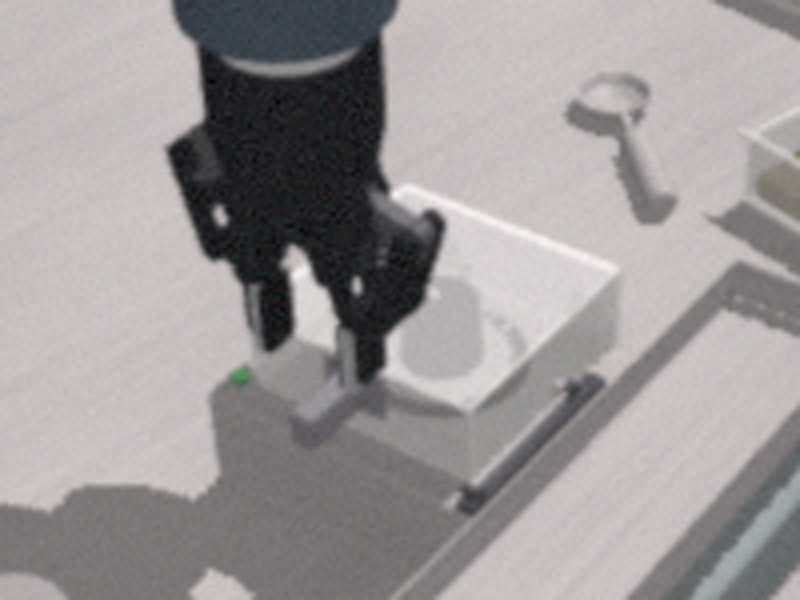

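```bash
python3 - <<'E'
from h import *
for n,P in dict(pull=[.5227,.0016,.104],fintip=[.5263,-.0190,.104],tcp=[.5206,-.0001,.1485],knobtop=[.507,.088,.112]).items():
    print(n,(proj("scene",np.array(P))-[200,140])*4)
E
```

```text
pull [[329.76941488 407.20386987]]
fintip [[301.41333562 432.08007013]]
tcp [[317.15017612 332.33237483]]
knobtop [[439.46414944 296.3387625 ]]
```

The scene crop shows the fin end at about (302,430) and the knob top at (440,290). Both match my fitted projections, and the fingers straddle the fin. Next I'll descend and grip.

apply_moves --pt "-1 22 4" --pt "-1 43 4" --pt "-1 43 4" --pt "-1 43 4" --pt "-1 43 4" --pt "-1 43 4" --yaw '[0,0,0,0,0,0]' --jaw '[0,0,0,-1,-1,-1]' --newtons 25

```text
time: 3.95
tcp_pos: [0.5241, -0.0041, 0.1091]
ee_rot: [[-0.985, 0.001, 0.175], [-0.175, 0.0, -0.985], [-0.001, -1.0, 0.0]]
wrist_force: [-4.7, 0.6, 6.2]
finger_gap: 0.0137
```

```bash
python3 - <<'E'
import numpy as np
r=np.hypot(158.8,36);a=np.degrees(np.arctan2(36,158.8))
for t in range(0,133,6):
    b=np.radians(a+t);print(t,"tz %.0f ty %.0f"%(r*np.cos(b)-158.8,-(r*np.sin(b)-36)))
E
```

```text
0 tz 0 ty -0
6 tz -5 ty -16
12 tz -11 ty -32
18 tz -19 ty -47
24 tz -28 ty -61
30 tz -39 ty -75
36 tz -51 ty -86
42 tz -65 ty -97
48 tz -79 ty -106
54 tz -95 ty -114
60 tz -111 ty -120
66 tz -127 ty -124
72 tz -144 ty -126
78 tz -161 ty -127
84 tz -178 ty -126
90 tz -195 ty -123
96 tz -211 ty -118
102 tz -227 ty -112
108 tz -242 ty -104
114 tz -256 ty -94
120 tz -269 ty -84
126 tz -281 ty -71
132 tz -292 ty -58
```

apply_moves --pt "0 -16 -5" --pt "0 -32 -11" --pt "0 -47 -19" --pt "0 -61 -28" --pt "0 -75 -39" --yaw '[0,0,0,0,0]' --jaw '[-1,-1,-1,-1,-1]'

```text
time: 4.58
tcp_pos: [0.5172, 0.0349, 0.1832]
ee_rot: [[-0.985, 0.0, 0.174], [-0.174, 0.0, -0.985], [-0.0, -1.0, -0.0]]
wrist_force: [1.1, -0.3, -4.1]
finger_gap: 0.0135
```

apply_moves --pt "0 -11 -12" --pt "0 -22 -26" --pt "0 -31 -40" --pt "0 -39 -56" --pt "0 -45 -72" --pt "0 -49 -88" --pt "0 -51 -105" --pt "0 -52 -122" --yaw '[0,0,0,0,0,0,0,0]' --jaw '[-1,-1,-1,-1,-1,-1,-1,-1]'

```text
time: 5.58
tcp_pos: [0.496, 0.1556, 0.2347]
ee_rot: [[-0.985, 0.001, 0.175], [-0.175, 0.0, -0.985], [-0.001, -1.0, -0.0]]
wrist_force: [3.9, -1.9, -0.9]
finger_gap: 0.0137
```

```bash
python3 look.py b 200 400 100 250 scene
```

```text
5.575 [0.496  0.1556 0.2347] [ 3.94 -1.89 -0.87] [-1.224 -1.505 -0.019] [ 34.7  11.5  -0.2   0.  -78.3 -24.6]
```

View pics/b_scene.png

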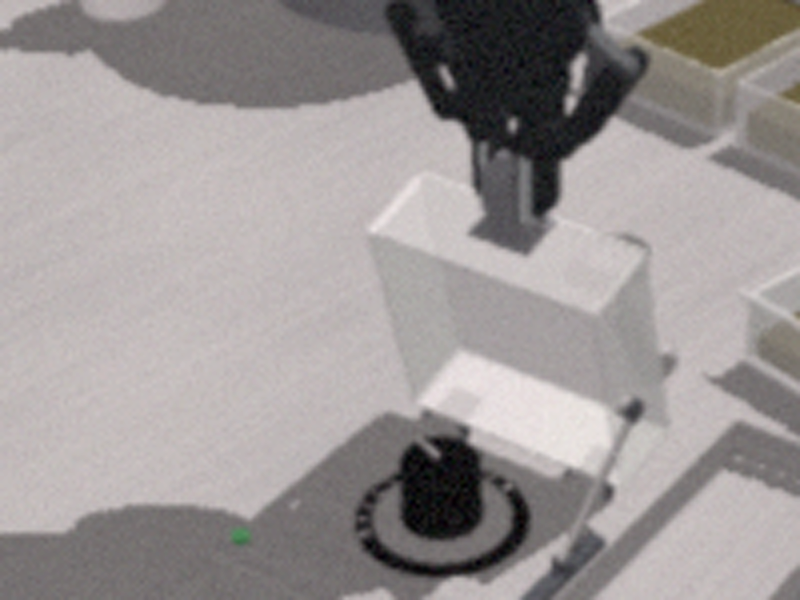

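The crop shows the cover held at about 80°, the black knob exposed at (440,490), and the stay from (630,410) to the rail at (560,565). I'll carry it on past 2.1 rad.

apply_moves --pt "0 1 -17" --pt "0 4 -34" --pt "0 9 -50" --pt "0 15 -66" --pt "0 23 -81" --pt "0 33 -95" --pt "0 43 -108" --pt "0 52 -116" --pt "0 59 -123" --pt "0 59 -123" --yaw '[0,0,0,0,0,0,0,0,0,0]' --jaw '[-1,-1,-1,-1,-1,-1,-1,-1,-1,-1]'

```text
time: 6.88
tcp_pos: [0.4747, 0.2775, 0.1749]
ee_rot: [[-0.985, 0.001, 0.175], [-0.175, 0.002, -0.985], [-0.002, -1.0, -0.002]]
wrist_force: [4.2, 2.2, 4.3]
finger_gap: 0.0134
```

```bash
python3 look.py c 220 420 100 250 scene; python3 - <<'E'
import numpy as np
from workcell import env
t=np.array(env.observe()["tcp_pos"])*1000;c,s=np.cos(np.radians(10)),np.sin(np.radians(10))
o=63.8-(-t[0]*s+t[1]*c);print(o,t[2]-72,np.hypot(o,t[2]-72),np.degrees(np.arctan2(t[2]-72,o))-12.8)
E
```

```text
6.875 [0.4747 0.2775 0.1749] [4.18 2.24 4.27] [ 0.443 -1.487 -0.018] [ 46.6  16.5  -2.4  -0.  -71.  -36.5]
-126.84421556620954 103.09900364644656 163.45904556033918 128.09578208561845
```

View pics/c_scene.png

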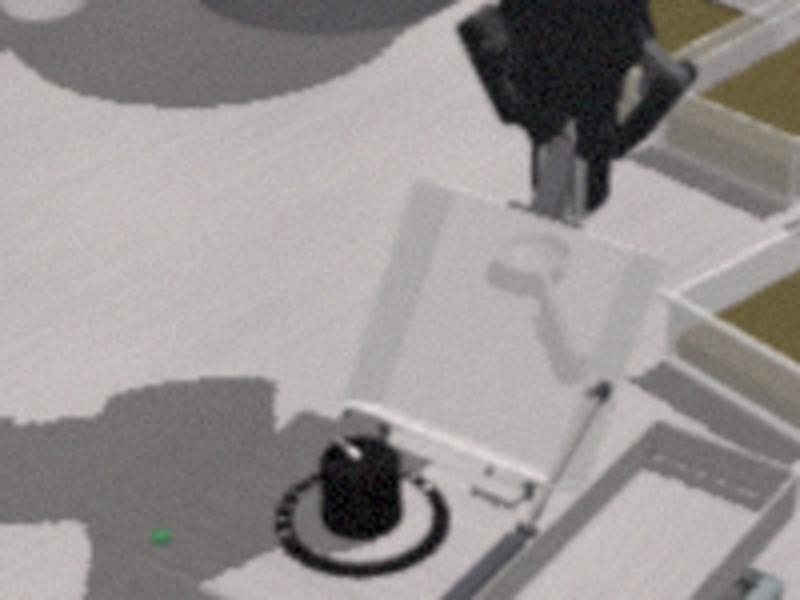

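Cover is at about 2.23 rad, with the stay pin at the rail end (525,535). I'll let it back along the arc onto the prop.

apply_moves --pt "0 -9 8" --pt "0 -17 16" --pt "0 -23 23" --pt "0 -28 30" --pt "0 -32 35" --pt "0 -34 38" --pt "0 -34 38" --yaw '[0,0,0,0,0,0,0]' --jaw '[-1,-1,-1,-1,-1,-1,-1]'

```text
time: 7.8
tcp_pos: [0.4808, 0.2411, 0.2073]
ee_rot: [[-0.985, -0.001, 0.174], [-0.174, 0.006, -0.985], [0.0, -1.0, -0.006]]
wrist_force: [5.7, 6.6, -5.7]
finger_gap: 0.0135
```

Now 110.9° (1.935 rad) and the force has reversed, so the stay is holding the cover. Releasing and rising.

apply_moves --pt "0 0 0" --pt "0 0 0" --pt "0 0 0" --pt "0 -40 0" --pt "0 -90 0" --pt "0 -90 40" --pt "0 -90 90" --pt "0 -90 90" --yaw '[0,0,0,0,0,0,0,0]' --jaw '[0,0,0,0,0,0.2,0.4,0.4]'

```text
time: 8.8
tcp_pos: [0.4968, 0.147, 0.2997]
ee_rot: [[-0.985, 0.0, 0.171], [-0.171, 0.0, -0.985], [-0.0, -1.0, 0.0]]
wrist_force: [0.3, -0.7, 0.4]
finger_gap: 0.0598
```

```bash
python3 look.py d 230 400 120 250 scene top; python3 - <<'E'
from h import *
print(proj("scene",np.array([[.507,.088,.112]])), proj("top",np.array([[.507,.088,.112]])))
P=cloud("scene",np.load("pics/d_scene.npy"));
import cv2
im=cv2.imread("pics/d_scene_full.png");g=im.max(2)
m=(g<45)&(P[...,2]>.095)&(P[...,2]<.118)&(abs(P[...,0]-.507)<.04)&(abs(P[...,1]-.088)<.04)
print(m.sum(),P[m].min(0),P[m].max(0),P[m].mean(0))
t=m&(P[...,2]>.109);print(t.sum(),P[t].mean(0),P[t].min(0),P[t].max(0))
E
```

```text
8.8 [0.4968 0.147  0.2997] [ 0.31 -0.74  0.42] [0.079 0.005 0.017] [ 33.8  10.4   7.9   0.  -87.5 -24. ]
[[309.86603736 214.08469062]] [[308.46579911 260.02950076]]
272 [0.49152407 0.06689819 0.09522378] [0.52782377 0.10408495 0.11473212] [0.51367999 0.08157982 0.10793552]
165 [0.51123324 0.08423787 0.11205853] [0.49152407 0.06689819 0.10900557] [0.52666747 0.10408495 0.11473212]
```

View pics/d_scene.png

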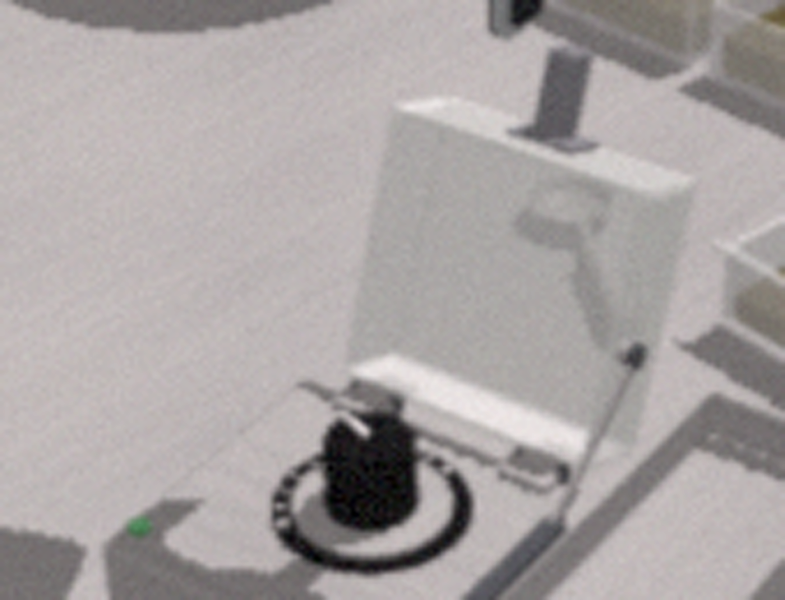

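The crop shows the cover standing propped with the gripper off it. The stay runs from (632,355) to (558,530) behind the rail end. The knob stands clear at (370,460). I'll move above it, wound back by 60°.

apply_moves --pt "0 0 20" --pt "0 10 40" --pt "0 40 61" --pt "0 80 61" --pt "0 120 61" --pt "0 140 61" --pt "0 140 61" --pt "0 140 61" --yaw '[-10,-20,-30,-40,-50,-60,-60,-60]' --jaw '[0.4,0.4,0.4,0.4,0.4,0.4,0.4,0.4]'

```text
time: 9.9
tcp_pos: [0.5081, 0.0901, 0.1603]
ee_rot: [[-0.343, 0.002, 0.939], [-0.939, 0.0, -0.343], [-0.001, -1.0, 0.001]]
wrist_force: [0.2, -1.0, 0.7]
finger_gap: 0.0597
```

apply_moves --pt "3 25 1" --pt "3 54 1" --pt "3 54 1" --pt "3 54 1" --yaw '[0,0,0,0]' --jaw '[0.4,0.4,0.4,0.4]'

```text
time: 10.4
tcp_pos: [0.5085, 0.0867, 0.1071]
ee_rot: [[-0.342, 0.003, 0.94], [-0.94, 0.001, -0.342], [-0.002, -1.0, 0.002]]
wrist_force: [-0.2, 0.1, -0.3]
finger_gap: 0.0599
```

```bash
cat > st.py <<'E'
from workcell import env
import numpy as np
s=env.observe();R=np.array(s["ee_rot"])
print(s["time"],np.round(s["tcp_pos"],4),"F",np.round(s["wrist_force"],1),"T",np.round(s["wrist_torque"],3),"ang %.2f"%np.degrees(np.arctan2(R[1,0],R[0,0])),"tau6",round(s["tau"][5],3),"gap",round(s["finger_gap"],4))
E
python3 st.py; python3 look.py e 230 400 120 250 scene
```

```text
10.4 [0.5085 0.0867 0.1071] F [-0.2  0.1 -0.3] T [-0.005 -0.01  -0.001] ang -109.97 tau6 -0.019 gap 0.0599
10.4 [0.5085 0.0867 0.1071] [-0.19  0.11 -0.33] [-0.005 -0.01  -0.001] [ 27.1  15.9 -13.8   0.  -60.1  42.9]
```

View pics/e_scene.png

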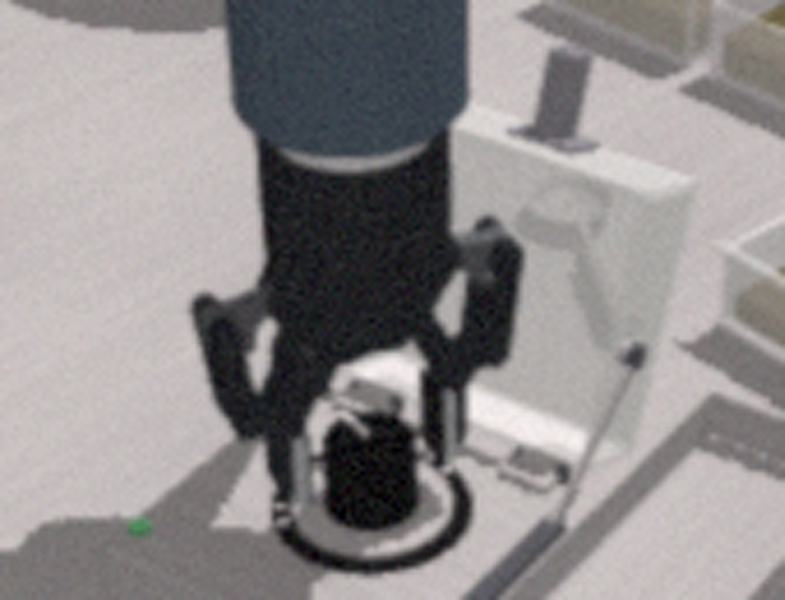

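The crop shows the knob centred between the open fingers, with the tips above the dial ring. I'll grip it.

apply_moves --pt "0 0 0" --pt "0 0 0" --pt "0 0 0" --pt "0 0 0" --yaw '[0,0,0,0]' --jaw '[-1,-1,-1,-1]' --newtons 50

```text
time: 10.95
tcp_pos: [0.5088, 0.088, 0.1072]
ee_rot: [[-0.341, 0.004, 0.94], [-0.94, 0.003, -0.341], [-0.005, -1.0, 0.003]]
wrist_force: [-1.4, 5.6, 5.9]
finger_gap: 0.0363
```

```bash
python3 st.py
```

```text
10.95 [0.5088 0.088  0.1072] F [-1.4  5.6  5.9] T [1.866 0.52  0.094] ang -109.91 tau6 -0.105 gap 0.0363
```

apply_moves --pt "-2 0 0" --pt "-2 0 0" --pt "-2 0 0" --pt "-2 0 0" --pt "-2 0 0" --pt "-2 0 0" --pt "-2 0 0" --yaw '[5,10,15,20,25,30,30]' --jaw '[-1,-1,-1,-1,-1,-1,-1]'

```text
time: 11.82
tcp_pos: [0.5085, 0.0878, 0.1072]
ee_rot: [[-0.766, 0.002, 0.643], [-0.643, -0.0, -0.766], [-0.001, -1.0, 0.002]]
wrist_force: [-3.5, -1.2, 7.7]
finger_gap: 0.0364
```

```bash
python3 st.py
```

```text
11.825 [0.5085 0.0878 0.1072] F [-3.5 -1.2  7.7] T [-0.512  1.086 -0.184] ang -139.99 tau6 -0.136 gap 0.0364
```

apply_moves --pt "0 0 0" --pt "0 0 0" --pt "0 0 0" --pt "0 0 0" --yaw '[2,4,6,8]' --jaw '[-1,-1,-1,-1]'

```text
time: 12.32
tcp_pos: [0.5084, 0.0877, 0.1072]
ee_rot: [[-0.848, 0.002, 0.53], [-0.53, -0.001, -0.848], [-0.001, -1.0, 0.001]]
wrist_force: [-3.5, -2.0, 8.0]
finger_gap: 0.0365
```

```bash
python3 st.py;python3 st.py
```

```text
12.325 [0.5084 0.0877 0.1072] F [-3.5 -2.   8. ] T [-0.597  1.285  0.228] ang -147.96 tau6 0.161 gap 0.0365
12.325 [0.5084 0.0877 0.1072] F [-3.5 -2.   8. ] T [-0.597  1.285  0.228] ang -147.96 tau6 0.161 gap 0.0365
```

apply_moves --pt "0 0 0" --pt "0 0 0" --pt "0 0 0" --pt "0 0 0" --yaw '[1,2,3,4]' --jaw '[-1,-1,-1,-1]'

```text
time: 12.82
tcp_pos: [0.5084, 0.0876, 0.1072]
ee_rot: [[-0.882, 0.002, 0.471], [-0.471, -0.001, -0.882], [-0.001, -1.0, 0.001]]
wrist_force: [-3.5, -1.3, 9.4]
finger_gap: 0.0366
```

```bash
python3 st.py
```

```text
12.825 [0.5084 0.0876 0.1072] F [-3.5 -1.3  9.4] T [-0.551  1.433  0.18 ] ang -151.93 tau6 -0.022 gap 0.0366
```

apply_moves --pt "0 0 0" --pt "0 0 0" --pt "0 0 0" --pt "0 0 0" --yaw '[1,2,3,4]' --jaw '[-1,-1,-1,-1]'

```text
time: 13.32
tcp_pos: [0.5083, 0.0876, 0.1072]
ee_rot: [[-0.913, 0.001, 0.408], [-0.408, -0.001, -0.913], [-0.001, -1.0, 0.001]]
wrist_force: [-3.4, -1.3, 8.4]
finger_gap: 0.0365
```

```bash
python3 st.py
```

```text
13.325 [0.5083 0.0876 0.1072] F [-3.4 -1.3  8.4] T [-0.626  1.467  0.177] ang -155.93 tau6 -0.022 gap 0.0365
```

apply_moves --pt "0 0 0" --pt "0 0 0" --pt "0 0 0" --pt "0 0 0" --yaw '[1,2,3,4]' --jaw '[-1,-1,-1,-1]'

```text
time: 13.82
tcp_pos: [0.5082, 0.0876, 0.1072]
ee_rot: [[-0.939, 0.001, 0.343], [-0.343, -0.001, -0.939], [-0.001, -1.0, 0.001]]
wrist_force: [-4.0, -1.5, 8.3]
finger_gap: 0.0365
```

```bash
python3 st.py
```

```text
13.825 [0.5082 0.0876 0.1072] F [-4.  -1.5  8.3] T [-0.583  1.538  0.158] ang -159.93 tau6 -0.022 gap 0.0365
```

apply_moves --pt "0 0 0" --pt "0 0 0" --pt "0 0 0" --pt "0 0 0" --yaw '[1,2,3,4]' --jaw '[-1,-1,-1,-1]'

```text
time: 14.32
tcp_pos: [0.5082, 0.0876, 0.1072]
ee_rot: [[-0.961, 0.001, 0.277], [-0.277, -0.001, -0.961], [-0.001, -1.0, 0.001]]
wrist_force: [-4.1, -1.6, 9.4]
finger_gap: 0.0364
```

```bash
python3 st.py
```

```text
14.325 [0.5082 0.0876 0.1072] F [-4.1 -1.6  9.4] T [-0.633  1.615  0.204] ang -163.93 tau6 -0.023 gap 0.0364
```

apply_moves --pt "0 0 0" --pt "0 0 0" --pt "0 0 0" --yaw '[1,2,3]' --jaw '[-1,-1,-1]'

```text
time: 14.7
tcp_pos: [0.5081, 0.0876, 0.1072]
ee_rot: [[-0.974, 0.001, 0.226], [-0.226, -0.001, -0.974], [-0.001, -1.0, 0.001]]
wrist_force: [-4.8, -2.7, 9.6]
finger_gap: 0.0365
```

```bash
python3 st.py
```

```text
14.7 [0.5081 0.0876 0.1072] F [-4.8 -2.7  9.6] T [-0.601  1.645  0.234] ang -166.93 tau6 -0.029 gap 0.0365
```

```bash
python3 - <<'E'
from workcell import env
import numpy as np
for i in range(6):
    env.grab_frame("scene" if i<5 else "top"); s=env.observe(); R=np.array(s["ee_rot"]); print(round(s["time"],2),np.round(s["wrist_torque"],3),np.round(s["wrist_force"],1),round(np.degrees(np.arctan2(R[1,0],R[0,0])),2))
E
```

```text
14.75 [-0.514  1.681  0.075] [-4.2 -1.4  9.4] -166.98
14.8 [-0.607  1.657  0.07 ] [-5.1 -1.2  9.9] -166.93
14.85 [-0.584  1.658  0.025] [-3.3 -1.5  9.6] -166.92
14.9 [-0.614  1.65   0.009] [-4.5 -2.   9.8] -166.92
14.95 [-0.622  1.655 -0.005] [-4.5 -1.7 10.1] -166.92
15.0 [-0.57   1.664  0.116] [-4.1 -1.5  9.9] -166.92
```

apply_moves --pt "0 0 0" --pt "0 0 0" --yaw '[1,2]' --jaw '[-1,-1]'

```text
time: 15.25
tcp_pos: [0.5081, 0.0876, 0.1072]
ee_rot: [[-0.981, 0.001, 0.192], [-0.192, -0.001, -0.981], [-0.001, -1.0, 0.001]]
wrist_force: [-4.9, -1.5, 10.2]
finger_gap: 0.0362
```

```bash
python3 st.py
```

```text
15.25 [0.5081 0.0876 0.1072] F [-4.9 -1.5 10.2] T [-0.576  1.787  0.259] ang -168.92 tau6 -0.06 gap 0.0362
```

apply_moves --pt "0 0 0" --pt "0 0 0" --yaw '[1,2]' --jaw '[-1,-1]'

```text
time: 15.5
tcp_pos: [0.5081, 0.0875, 0.1072]
ee_rot: [[-0.987, 0.001, 0.158], [-0.158, -0.001, -0.987], [-0.001, -1.0, 0.001]]
wrist_force: [-5.0, -1.5, 9.9]
finger_gap: 0.0364
```

```bash
python3 st.py
```

```text
15.5 [0.5081 0.0875 0.1072] F [-5.  -1.5  9.9] T [-0.578  1.756  0.322] ang -170.93 tau6 -0.096 gap 0.0364
```

Contact shows up at about -166° of tool angle. tau6 rises about 0.07 N m over the free-turning level and the wrist torque about 0.1. That puts the stop push at roughly 0.06–0.1 rad, so I'll release here and rise clear.

apply_moves --pt "0 0 0" --pt "0 0 0" --pt "0 0 0" --pt "0 0 0" --pt "0 -40 0" --pt "0 -100 0" --pt "0 -160 0" --pt "0 -160 60" --pt "0 -160 120" --pt "0 -160 160" --pt "0 -160 160" --yaw '[0,0,0,0,0,0,0,0,0,0,0]' --jaw '[0.4,0.4,0.4,0.4,0.4,0.4,0.4,0.4,0.4,0.4,0.4]'

```text
time: 16.88
tcp_pos: [0.5333, -0.0723, 0.2649]
ee_rot: [[-0.988, -0.001, 0.154], [-0.154, -0.0, -0.988], [0.001, -1.0, 0.0]]
wrist_force: [-0.2, 0.4, -0.1]
finger_gap: 0.0597
```

```bash
python3 st.py; python3 look.py f 180 420 120 300 scene top; python3 - <<'E'
import cv2,numpy as np
d=cv2.imread("pics/d_scene_full.png");f=cv2.imread("pics/f_scene_full.png")
s=lambda i:cv2.convertScaleAbs(cv2.resize(i[190:255,275:345],None,fx=5.7,fy=5.7,interpolation=cv2.INTER_CUBIC),alpha=2)
g=cv2.imread("pics/f_scene.png");g=cv2.resize(g,(400,300))
t=cv2.resize(cv2.convertScaleAbs(cv2.imread("pics/f_top_full.png")[150:320,230:460],alpha=1.5),(399,295))
top=np.hstack([s(d),s(f)]);bot=np.hstack([cv2.resize(g,(399,200)),cv2.resize(t,(399,200))])
cv2.imwrite("pics/f_cmp.png",np.vstack([cv2.resize(top,(798,370)),bot]))
E
```

```text
16.875 [ 0.5333 -0.0723  0.2649] F [-0.2  0.4 -0.1] T [ 0.067  0.027 -0.029] ang -171.15 tau6 0.352 gap 0.0597
16.875 [ 0.5333 -0.0723  0.2649] [-0.21  0.41 -0.07] [ 0.067  0.027 -0.029] [  9.   13.1   6.3   0.  -83.2  -0.1]
```

View pics/f_cmp.png

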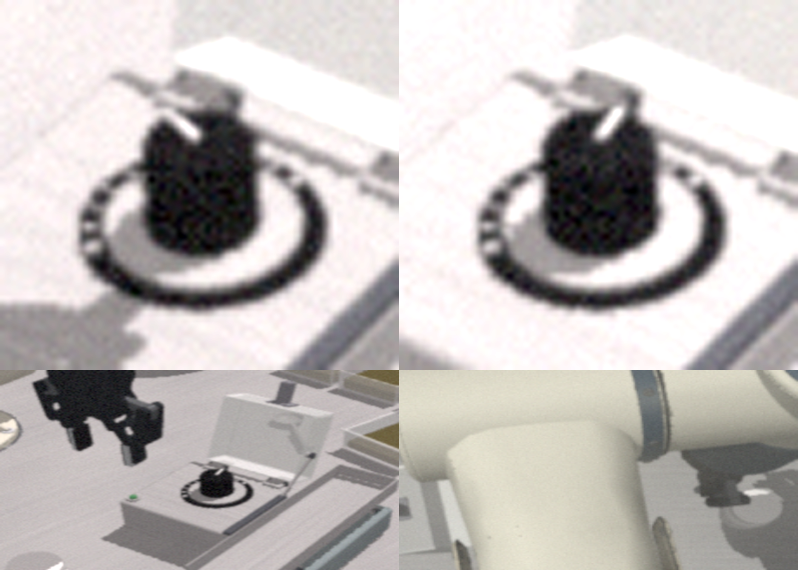

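The comparison shows the knob pointer turned from upper-left to upper-right, the cover still propped, and the gripper well clear. I'll measure the pointer to check the turn for slip, and check the bystanders.

```bash
python3 - <<'E'
from h import *
i=env.camera_info("scene");K=np.array(i["K"]);O=np.array(i["orientation"]);p=np.array(i["position"])
def plane(u,v,z=.112):
    r=np.stack([(u-K[0,2])/K[0,0],-(v-K[1,2])/K[1,1],-np.ones_like(u)],-1)@O.T
    return (p+r*((z-p[2])/r[:,2])[:,None])[:,:2]*1000
v,u=np.mgrid[205:225,295:325]
for n in "df":
    g=cv2.imread(f"pics/{n}_scene_full.png").max(2)[205:225,295:325].astype(float)
    q=plane(u.ravel().astype(float),v.ravel().astype(float));dark=g.ravel()
    rr=np.hypot(q[:,0]-508.2,q[:,1]-87.8);m=(rr<16)&(dark>60)
    w=dark[m]-40;c=(q[m]*w[:,None]).sum(0)/w.sum();dd=q[m]-c
    ev,E=np.linalg.eigh((dd*w[:,None]).T@dd);a=E[:,1];a=a*np.sign(a@(c-[508.2,87.8]))
    print(n,m.sum(),c,"axis %.1f"%np.degrees(np.arctan2(a[1],a[0])),"centroid dir %.1f"%np.degrees(np.arctan2(c[1]-87.8,c[0]-508.2)))
for c,l in (("scene","tub"),("scene","punnet"),("scene","scoop"),("scene","stay_pin"),("scene","pull_center")):
    print(l,[(np.round(x["location"],3).tolist(),round(x["p"],2)) for x in env.recognise(c,l)[:1]])
E
```

```text
d 14 [498.81212149  89.12379205] axis 165.1 centroid dir 172.0
f 15 [503.03635097  95.73634346] axis 109.3 centroid dir 123.0
tub [([0.515, -0.177, 0.057], 0.62)]
punnet [([0.536, 0.455, 0.022], 0.57)]
scoop []
stay_pin [([0.569, 0.173, 0.108], 0.48)]
pull_center [([0.483, 0.207, 0.126], 0.66)]
```

```bash
python3 -c "
from workcell import env
env.job_done()"
```

```text
the job is handed in; nothing more can be done
```

I lifted the cover by its pull to about 2.23 rad and let it back onto its drop stay. It stood propped at about 1.93 rad. I then gripped the knob, turned it clockwise until I felt the stop, opened the gripper, and rose clear. The job was handed in at about 17 s.

**Checks that agreed:**
- The cover was still propped in the last picture, and the wrist force was back to about zero with the gripper clear.
- The tub and punnet read within about 3 mm of where they started.

**Checks that were uncertain or disagreed:**
- **Push on the stop:** the two torque readings differ. The joint-6 torque rise gives about 0.06 rad and the noisier wrist torque about 0.12 rad. That is either in or slightly above the 0.05–0.1 target, and below the 0.15 limit. I could not see the stop finger directly.
- **Knob turn:** the tool turned 61°, but the coarse pointer measurement gave 49–56°. A few degrees of slip in the grip is possible.
- **Scoop:** the detector did not report it in the last picture. Nothing went near it.

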